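# File a bottle cap in the parts carousel

## Robot

A 6-joint arm with a two-finger parallel gripper is mounted at the origin on the work surface. World frame = base frame: x ahead of the robot, y to its left, z up, the work surface at z = 0. Lengths are in m, angles in rad, forces in N, time in s.
With the tool pointing down it reaches from about 0.225 to 0.875 m from the base axis. Payload 3.4 kg.
Tool frame: the origin (TCP) lies at the very end of the fingers, on their centre line; the grasp point (between the pads) lies 19 mm behind it; z points along the fingers, y is the line along which they close (so a half turn about z gives the same grasp; the last joint's range is limited). The gripper opens to 85 mm and grips with 20 to 120 N. Pads are 22 mm wide; open, the fingers measure 114 mm over their backs; the gripper's body (76 mm by 85 mm) begins 54 mm behind the grasp point. The pads swing forward as they close: fully open they stand 13 mm farther back than shut.
Start: joints at [-1.25, 0.276, 1.505, -0, 1.361, -0.121], TCP at [0.246, -0.52, 0.197] pointing down, gripper open.
Joint ranges: [-2.89, 2.89], [-0.75, 2.08], [0.22, 2.7], [-1.18, 4.32], [0.11, 2.71], [-2.7, 2.7]. Speed limits (rad/s): [2.57, 2.57, 3.14, 3.14, 3.14, 3.14].

## Interface

Orientations are given as a unit quaternion [w, x, y, z].
In Python, from rig import get_state, optics, sign_off gives the robot as it stands.
- The arm moves only by the tool send_rows, never from a script. Its argument "increments" is a list of rows, each an object with "gripper": the gripper's target within -1 to 1 (shut at 1, half-way at 0, fully open at -1); "linear": the shift along the world's x, y, z in m, a list of three; "delta_rot": the turn, a rotation vector about the world's x, y, z in rad, a list of three. In form: [{"gripper": gripper, "linear": [dx, dy, dz], "delta_rot": [rx, ry, rz]}, ...]. A call has 1 to 8 rows; each row is the pose to reach, as a shift and turn from the pose commanded when the call began; what a row does not reach only later rows make up. A row lasts 1/10 s, in which the tool goes at most 50 mm and 8.59 degrees, less where a joint would pass 70% of its speed; a pose out of reach is approached as far as the arm can. A call with a gripper value outside its range is refused whole. The fingers move at their own pace and stop on an object; "newtons" is the grip in N (left out, the last holds). Time passes only in rows, so rows that repeat a pose let the fingers close. It gives the time, the measured TCP pose, the force, the opening and the grip force at its end, in the units of the state.
- get_state(): the state, without advancing time (a new reading comes with each control period).
- optics.get_image(name): name is "side" or "top" or "wrist"; returns a dict with "pixels" (480x640x3 uint8, blue, green, red), "K" (3x3 intrinsics, pixels), "k1" (the pictures are not rectified: a ray, as slopes to the right and down, at radius r is drawn at 1 + k1 r^2 times it, then the intrinsics apply), "rvec" (rotation vector, rad) and "tvec" (3), from world to camera coordinates, as OpenCV has them; the wrist camera has in their place "T_tool_cam" (4x4, takes a point from camera to tool coordinates, whose origin is the TCP and whose axes are the flange's). Camera axes: x right, y down, z forward; pixel columns grow to the right and rows downward; lengths in m; the calibration is good to about 2 mm. A picture is of the moment at which its call begins: read the wrist's pose just before it. There is no depth.
- sign_off(): hands the job in; it is judged then, once.
The state is a dict: "clock": time; "qpos": joint angles; "qd": joint speeds; "effort": joint torques, N m; "position": TCP position; "ee_rot": TCP orientation; "contact_force": force on the tool from outside, world axes, zero at the start; "moment": the same for the moment, N m; "width": finger opening in m; "gripper_force": force on a finger pad.
Only numpy, scipy, OpenCV 4.12 (cv2) and the standard library are available. Lean on these libraries where they do the work, as an engineer would, in place of code of your own. Each camera call takes 0.05 s, during which the arm holds its last target. There are 200 camera calls.

## Task

Put the larger of the two loose screw caps away in the parts carousel: use the black post to turn the tray until the bin whose fixed sample is that same cap lies squarely under the loading port in the clear cover, then drop the cap in through the port so that it lies in that bin, and leave the tray so. Leave the small cap and the lab ware where they are.

Things in the scene. Friction and masses are not known exactly. Their poses are not given: they have to be found in the camera images.
- cap: The loose white ribbed screw cap to put away: a straight-sided cylinder 40 mm in diameter and 26 mm tall, about 20 g, standing on the black bench. Origin at the centre of its underside, z up.
- small_cap: A loose white ribbed screw cap 24 mm in diameter and 18 mm tall, to be left alone, standing on the bench 100 mm or more from the other. Origin at the centre of its underside.
- axis (a point): Vertical turning axis of the tray, at the middle of the top of its aluminium hub disc (144 mm in diameter, top 86 mm above the bench). The grey round tray, 316 mm in diameter, has five equal wedge-shaped bins. It turns endlessly either way, with light friction (about 0.1 N m), and stays where it is left.
- post (a point): Middle (118 mm above the bench) of the upright black round post, 18 mm in diameter, from 86 to 141 mm above the bench, standing off-centre on the hub disc, 55 mm from the turning axis. It is fixed to the tray: moving it round the axis turns the tray by the same angle. It is not in line with the middle of any particular bin.
- port (a point): Centre of the mouth of the loading port, 115 mm from the turning axis: the only opening over the bins, a rectangular hole in the clear cover with a white collar, 70 mm (towards the axis) by 80 mm inside, collar walls 4 mm thick, mouth 83 mm above the bench. It looks straight up and does not move.
- cap_bin (a point): Middle of the floor of the right bin (the one with the copy of the 40 mm cap fixed in an outer corner as its sample), 115 mm from the turning axis and 19 mm above the bench. It turns with the tray and is straight below the port when the bin is in place.
- beaker: Glass beaker, about 68 mm across the rim and 90 mm tall, on the bench. Not to be disturbed. Origin at the centre of its underside.
- flask: Conical glass flask, 82 mm across the foot and 115 mm tall. Not to be disturbed. Origin at the centre of its underside.
- wash_bottle: White plastic bottle with a red cap, 62 mm in diameter and 170 mm tall. Not to be disturbed. Origin at the centre of its underside.
- unit: The carousel unit, fixed to the bench: a white base 330 mm square and, on corner pillars, a fixed clear plastic cover of the same size, top 75 mm above the bench (screw heads in its corners to 80 mm). A grey tray turns between them. Origin at the centre of its underside, on the turning axis; the port lies on its -x side, x and y run along its edges.
- carousel: The tray with its bins; origin on the turning axis, 14 mm above the bench, z up. Walls between bins are 40 mm high; each bin spans 72 degrees, from 46 to 154 mm from the axis. Each has one sample part fixed in an outer corner: a 40 mm cap, a 24 mm cap, a stopper with a round head, a steel hexagonal fitting, a T-shaped tap key.
Mind the look-alikes: they are no part of the job. Leave any purple look-alike of the cap alone.

How it is judged:
By the outcome, as a careful person would: the job done as asked, in the order asked, and still so for the second after the job is handed in, with the robot touching nothing.
It also fails if it takes over 67 s, if anything falls off the work surface, if the arm or the gripper's body presses on something with over 40 N, if the wrist force passes 120 N, or if a joint passes its speed limit or range.

## Working session

There is one attempt and no reset: what is moved stays moved. The work goes in short steps, Python scripts to look and compute and a tool call to move; the robot and the scene stay as the last step left them, time stands still between calls to the robot, and variables do not carry over. Pictures are saved under pics/ and viewed, at most 10 in all, crops included, and the job is handed in when it is done.

Besides the shell and the picture viewer there is one more tool, called as name([rows], argument=value, ...), one row to a line, values as JSON. send_rows: Moves the arm, as the interface text tells. Its arguments: {"type":"object","properties":{"increments":{"type":"array"},"newtons":{"type":"number"}},"required":["increments"]}

```bash
mkdir -p pics
cat > h.py <<'E'
import numpy as np, cv2
from rig import get_state, optics, sign_off
from scipy.spatial.transform import Rotation as R
def cam(name):
    s=get_state(); im=optics.get_image(name)
    if name=="wrist":
        q=s["ee_rot"]; T=np.eye(4); T[:3,:3]=R.from_quat([q[1],q[2],q[3],q[0]]).as_matrix(); T[:3,3]=s["position"]
        W=T@np.array(im["T_tool_cam"])
    else:
        W=np.eye(4); r=cv2.Rodrigues(np.array(im["rvec"],float))[0]; W[:3,:3]=r.T; W[:3,3]=-r.T@np.array(im["tvec"],float).ravel()
    return dict(px=im["pixels"],K=np.array(im["K"]),k1=float(im["k1"]),W=W)
def dist(c): return np.array([c["k1"],0,0,0,0])
def at(c,uv,z):
    n=cv2.undistortPoints(np.array(uv,float).reshape(-1,1,2),c["K"],dist(c)).reshape(-1,2)
    d=np.c_[n,np.ones(len(n))]@c["W"][:3,:3].T; o=c["W"][:3,3]
    return o+d*((z-o[2])/d[:,2])[:,None]
def proj(c,P):
    w=np.linalg.inv(c["W"]); return cv2.projectPoints(np.array(P,float).reshape(-1,3),w[:3,:3],w[:3,3],c["K"],dist(c))[0].reshape(-1,2)
def save(c,n): 
    import pickle; cv2.imwrite(f"pics/{n}.png",c["px"]); pickle.dump(c,open(f"pics/{n}.pkl","wb"))
def load(n):
    import pickle; return pickle.load(open(f"pics/{n}.pkl","rb"))
E
python3 -c "
from h import *
for n in ['top','side']:
    c=cam(n); save(c,n+'0'); print(n,c['W'][:3,3],c['W'][:3,2],c['k1'])
s=get_state();print(s)"
```

```text
top [ 0.28883346 -0.18843896  1.37488254] [ 0.21896187  0.00532514 -0.97571888] -0.09921759446918961
side [ 0.45633108 -1.04964426  0.97113884] [ 0.08434931  0.70774142 -0.70141805] -0.06875328494239477
{'clock': 0.1, 'qpos': array([-1.25001391e+00,  2.76557909e-01,  1.50599797e+00, -2.03024965e-05,
        1.36072237e+00, -1.20943378e-01]), 'qd': array([ 0.00100873, -0.00150501, -0.0017205 , -0.00071869, -0.00104393,
        0.00034024]), 'effort': array([ 1.27104053e-03, -4.17699552e+01, -2.46403795e+01, -1.77881032e-05,
        5.70668824e-03,  8.35210727e-06]), 'position': array([ 0.24566146, -0.51929335,  0.19581477]), 'ee_rot': array([-8.37600192e-04,  9.75707964e-01,  2.19073635e-01, -9.39482995e-05]), 'contact_force': array([0.80571887, 0.86102856, 0.2694309 ]), 'moment': array([-0.01574866,  0.01751161, -0.0249773 ]), 'gripper_force': 0.0, 'width': 0.08515005932224302}
```

View pics/top0.png

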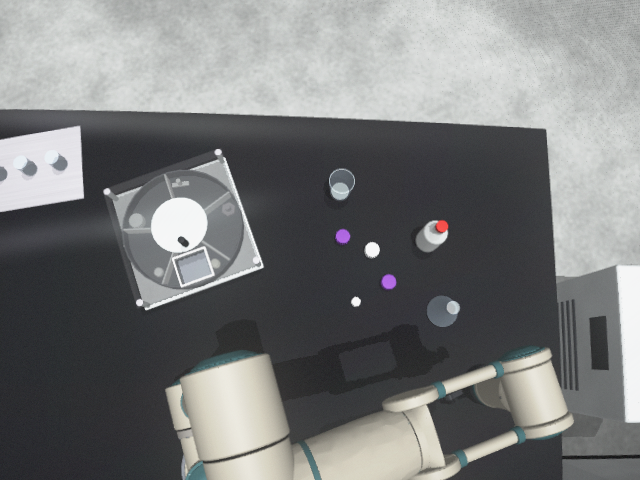

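View pics/side0.png

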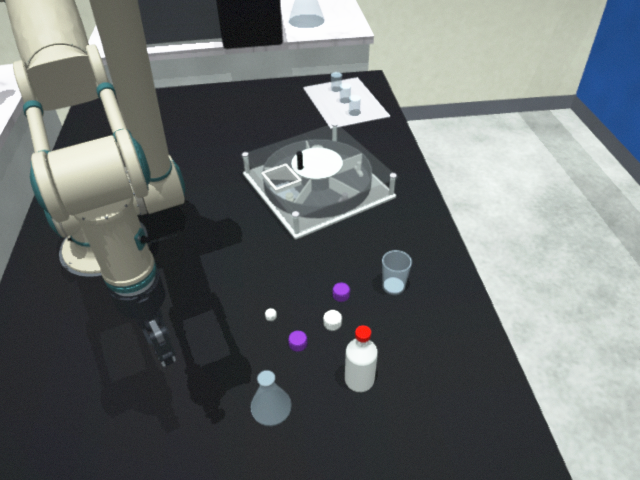

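The top image shows these candidates:
- white cap at (372,250)
- small white cap at (356,301)
- purple look-alikes at (343,236) and (389,282)

I choose (372,250). The carousel is at (180,225), with the port at (193,267) and the post at (183,242). Next I'll measure and check close crops.

```bash
cat > m.py <<'E'
from h import *
c=load('top0'); px=c['px']
a=cv2.resize(px[140:320,95:275],(540,540),interpolation=cv2.INTER_CUBIC)
b=cv2.resize(px[220:320,330:410],(240,300),interpolation=cv2.INTER_CUBIC)
o=np.zeros((540,780,3),np.uint8);o[:,:540]=a;o[:300,540:]=b;cv2.imwrite('pics/crop0.png',o)
g=px.min(2); 
def blob(name,box,th,z):
    cc=load(name); x0,y0,x1,y1=box; m=(cc['px'].min(2)[y0:y1,x0:x1]>th).astype(np.uint8)
    n,l,s,ce=cv2.connectedComponentsWithStats(m); i=1+s[1:,4].argmax(); uv=ce[i]+[x0,y0]; print(name,uv,s[i],at(cc,uv,z).round(4)); return uv
blob('top0',(360,238,384,262),130,.02); blob('top0',(348,293,364,309),130,.012)
blob('side0',(320,305,348,332),120,.015); blob('top0',(150,195,210,255),225,.086)
for n,uv in [('top0',[(183,242)]),('side0',[(300,160)])]: print('post',at(load(n),uv,.13))
print('beaker',at(c,[(340,192)],0),'bottle',at(c,[(442,227)],.17),'flask',at(c,[(453,308)],.115),at(c,[(441,312)],0))
print('screws',at(c,[(219,153),(107,191),(140,303),(258,263)],.08).round(3))
print('portcorn',at(c,[(173,262),(206,248),(214,275),(180,287)],.083).round(3))
E
python3 m.py
```

```text
top0 [371.79679144 249.4171123 ] [  5   4  15  16 187] [[ 0.5667 -0.3435  0.02  ]]
top0 [355.48       301.38666667] [ 3  4 10 10 75] [[ 0.4291 -0.3045  0.012 ]]
side0 [332.14423077 319.31410256] [  3   5  19  20 312] [[ 0.5668 -0.3449  0.015 ]]
top0 [178.59313078 223.70189344] [   1    3   56   54 2271] [[0.5989 0.155  0.086 ]]
post [[0.54296396 0.12793954 0.13      ]]
post [[0.54747402 0.10894793 0.13      ]]
beaker [[ 0.72729061 -0.25620862  0.        ]] bottle [[ 0.59716518 -0.49292302  0.17      ]] flask [[ 0.41143026 -0.53151919  0.115     ]] [[ 0.4110334  -0.53082031  0.        ]]
screws [[ 0.796  0.069  0.08 ]
 [ 0.68   0.355  0.08 ]
 [ 0.394  0.234  0.08 ]
 [ 0.508 -0.053  0.08 ]]
portcorn [[0.5   0.16  0.083]
 [0.54  0.08  0.083]
 [0.472 0.054 0.083]
 [0.438 0.137 0.083]]
```

View pics/crop0.png

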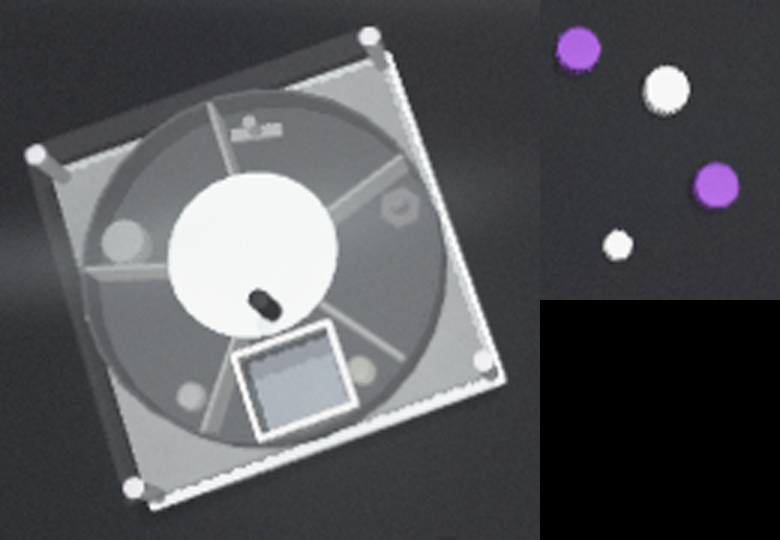

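The crop shows five sample parts. The large round one at crop (126,240) is the 40 mm cap, just clockwise of the left wall. The small cap is at (192,396), the stopper at (360,370) in the port bin, the hex fitting at (400,207) and the T at (256,128). The white cap at the right, (667,90), is clearly the 40 mm one, and the purple pair are decoys. Now I'll work out the angles.

```bash
cat > a.py <<'E'
from h import *
c=load('top0'); f=lambda L:[(94.67+u/3,139.67+v/3) for u,v in L]
A=np.array([.596,.1525]); 
ang=lambda P:np.degrees(np.arctan2(P[:,1]-A[1],P[:,0]-A[0])).round(1)
W=at(c,f([(88,268),(212,108),(402,157),(402,358),(208,430)]),.057); print('walls',ang(W),np.linalg.norm(W[:,:2]-A,axis=1).round(3))
P=at(c,f([(260,298)]),.141);Q=at(c,f([(271,311)]),.09);print('post',P,Q,ang(P),ang(Q),np.linalg.norm(P[:,:2]-A),np.linalg.norm(Q[:,:2]-A))
S=at(c,f([(123,240)]),.045);print('sample',S,ang(S),np.linalg.norm(S[:,:2]-A))
# hub circle fit with white thresholded contour
m=(c['px'].min(2)[190:260,145:215]>200).astype(np.uint8); k=max(cv2.findContours(m,0,1)[0],key=cv2.contourArea)
e=cv2.fitEllipse(cv2.convexHull(k)); p=at(c,[(e[0][0]+145,e[0][1]+190)],.086); print('hub',e,p)
h=cv2.convexHull(k).reshape(-1,2)+[145,190]; X=at(c,h,.086); M=np.c_[2*X[:,:2],np.ones(len(X))]; s=np.linalg.lstsq(M,(X[:,:2]**2).sum(1),rcond=None)[0]; print(s[:2],np.sqrt(s[2]+s[0]**2+s[1]**2))
pc=at(c,f([(236,357),(331,325),(353,402),(262,437)]),.083);print(pc.mean(0),pc.round(3).tolist())
E
python3 a.py
```

```text
walls [  93.8   22.9  -48.5 -121.2  167.3] [0.153 0.152 0.152 0.149 0.15 ]
post [[0.5479243  0.12990241 0.141     ]] [[0.54792666 0.13270328 0.09      ]] [-154.8] [-157.6] 0.05312178903262412 0.051989959148732764
sample [[0.61494766 0.28171869 0.045     ]] [81.7] 0.13060047296004976
hub ((33.72125244140625, 34.55788040161133), (53.69717025756836, 57.113121032714844), 57.22953414916992) [[0.59663481 0.15441317 0.086     ]]
[0.59751331 0.1547498 ] 0.07183213323021154
[0.49164119 0.10849944 0.083     ] [[0.509, 0.16, 0.083], [0.54, 0.083, 0.083], [0.475, 0.059, 0.083], [0.443, 0.132, 0.083]]
```

send_rows([
  {"gripper":-1,"linear":[0.024,0.045,0.02],"delta_rot":[0,0,0]},
  {"gripper":-1,"linear":[0.05,0.09,0.03],"delta_rot":[0,0,0]},
  {"gripper":-1,"linear":[0.07,0.135,0.03],"delta_rot":[0,0,0]},
  {"gripper":-1,"linear":[0.09,0.18,0.03],"delta_rot":[0,0,0]},
  {"gripper":-1,"linear":[0.11,0.225,0.03],"delta_rot":[0,0,0]},
  {"gripper":-1,"linear":[0.13,0.27,0.03],"delta_rot":[0,0,0]},
  {"gripper":-1,"linear":[0.15,0.315,0.03],"delta_rot":[0,0,0]},
  {"gripper":-1,"linear":[0.17,0.36,0.03],"delta_rot":[0,0,0]},
], newtons=30)

```text
clock: 0.9
position: [0.4148, -0.1605, 0.2265]
ee_rot: [0.0, 0.976, 0.219, 0.0]
contact_force: [0.1, 0.5, -0.5]
width: 0.0852
gripper_force: 0.0
```

send_rows([
  {"gripper":-1,"linear":[0.02,0.045,0],"delta_rot":[0,0,0]},
  {"gripper":-1,"linear":[0.04,0.09,0],"delta_rot":[0,0,0]},
  {"gripper":-1,"linear":[0.06,0.135,0],"delta_rot":[0,0,0]},
  {"gripper":-1,"linear":[0.08,0.18,0],"delta_rot":[0,0,0]},
  {"gripper":-1,"linear":[0.1,0.225,0],"delta_rot":[0,0,0]},
  {"gripper":-1,"linear":[0.12,0.27,0],"delta_rot":[0,0,0]},
  {"gripper":-1,"linear":[0.13,0.291,0],"delta_rot":[0,0,0]},
  {"gripper":-1,"linear":[0.13,0.291,0],"delta_rot":[0,0,0]},
])

```text
clock: 1.7
position: [0.5454, 0.1316, 0.2256]
ee_rot: [-0.001, 0.975, 0.221, -0.0]
contact_force: [0.0, -0.1, 0.0]
width: 0.0852
gripper_force: 0.0
```

```bash
python3 -c "
from h import *
s=get_state();print(s['clock'],s['position'],s['ee_rot'],s['qpos'])
c=cam('wrist');save(c,'w1');print(c['W'].round(3));print(proj(c,[[.5465,.1315,.141],[.597,.1535,.086],[.491,.109,.083]]))"
```

```text
1.7 [0.54542644 0.13160878 0.22562333] [-5.66325655e-04  9.75238945e-01  2.21152896e-01 -2.75169834e-04] [1.11998248e-01 2.40389386e-01 1.48266625e+00 1.07707068e-03
 1.41920952e+00 1.23663852e+00]
[[ 0.431 -0.856 -0.284  0.619]
 [-0.902 -0.41  -0.134  0.167]
 [-0.001  0.314 -0.949  0.402]
 [ 0.     0.     0.     1.   ]]
[[324.00763952 229.10578149]
 [326.26470315 147.86831303]
 [320.01850862 271.12834852]]
```

View pics/w1.png

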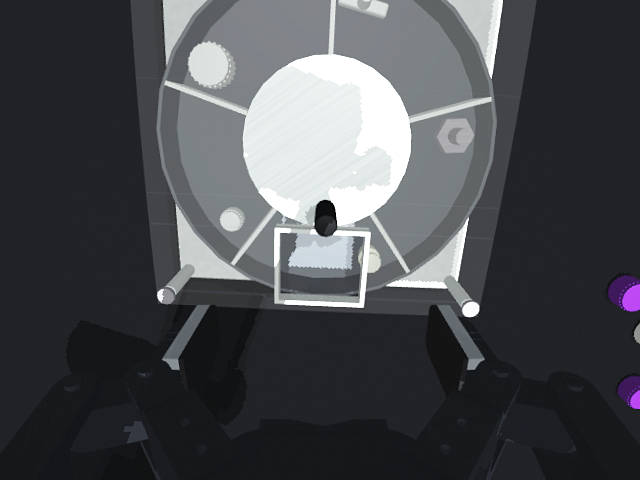

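The wrist view shows the post top at (326,226), the port with its collar from (277,229) to (370,305), the hub centred near (328,140), and the cap sample at (210,64). All of this agrees with the projections from the top camera. I'll measure more precisely.

```bash
python3 -c "
from h import *
c=load('w1')
print('post',at(c,[(326,226)],.141),at(c,[(324.5,208)],.086))
pc=at(c,[(277.5,231),(369,233),(364,304),(276.5,300)],.083);print('port',pc.mean(0),pc.round(3).tolist())
m=(c['px'].min(2)[40:232,235:420]>205).astype(np.uint8); k=max(cv2.findContours(m,0,1)[0],key=cv2.contourArea)
h=cv2.convexHull(k).reshape(-1,2)+[235,40]; h=h[h[:,1]<190]; X=at(c,h,.086); M=np.c_[2*X[:,:2],np.ones(len(X))]; s=np.linalg.lstsq(M,(X[:,:2]**2).sum(1),rcond=None)[0]; print('hub',s[:2],np.sqrt(s[2]+s[0]**2+s[1]**2))
W=at(c,[(166,83),(332,0),(491,99),(407,271),(235,263)],.057)
A=s[:2]; d=W[:,:2]-A; print(np.degrees(np.arctan2(d[:,1],d[:,0])).round(1),np.linalg.norm(d,axis=1).round(3))
"
```

```text
post [[0.54932958 0.13120779 0.141     ]] [[0.54910951 0.13217446 0.086     ]]
port [0.49441485 0.10880036 0.083     ] [[0.51, 0.161, 0.083], [0.545, 0.085, 0.083], [0.478, 0.055, 0.083], [0.445, 0.134, 0.083]]
hub [0.59961552 0.15682579] 0.07545682345028962
[  95.4   22.3  -50.1 -121.   168.6] [0.15  0.117 0.156 0.156 0.152]
```

send_rows([
  {"gripper":-1,"linear":[0.003,-0.001,-0.04],"delta_rot":[0,0,0]},
  {"gripper":-1,"linear":[0.003,-0.001,-0.08],"delta_rot":[0,0,0]},
  {"gripper":-1,"linear":[0.003,-0.001,-0.11],"delta_rot":[0,0,0]},
  {"gripper":-1,"linear":[0.003,-0.001,-0.122],"delta_rot":[0,0,0]},
  {"gripper":1,"linear":[0.003,-0.001,-0.122],"delta_rot":[0,0,0]},
  {"gripper":1,"linear":[0.003,-0.001,-0.122],"delta_rot":[0,0,0]},
  {"gripper":1,"linear":[0.003,-0.001,-0.122],"delta_rot":[0,0,0]},
  {"gripper":1,"linear":[0.003,-0.001,-0.122],"delta_rot":[0,0,0]},
], newtons=30)

```text
clock: 2.55
position: [0.5489, 0.1275, 0.1063]
ee_rot: [0.0, 0.976, 0.219, 0.002]
contact_force: [-0.4, 0.0, -0.1]
width: 0.0284
gripper_force: 0.0
```

send_rows([
  {"gripper":1,"linear":[0,0,0],"delta_rot":[0,0,0]},
  {"gripper":1,"linear":[0,0,0],"delta_rot":[0,0,0]},
  {"gripper":1,"linear":[0,0,0],"delta_rot":[0,0,0]},
  {"gripper":1,"linear":[0,0,0],"delta_rot":[0,0,0]},
])

```text
clock: 2.95
position: [0.5488, 0.1278, 0.1064]
ee_rot: [0.0, 0.976, 0.219, 0.002]
contact_force: [-0.1, 0.1, 5.4]
width: -0.0002
gripper_force: 3.2
```

```bash
python3 -c "
from h import *
p=get_state()['position'];print(p,get_state()['width'])
A=np.array([.598,.154]);d=p[:2]-A;a0=np.arctan2(d[1],d[0]);r=np.hypot(*d);print(np.degrees(a0),r)
a0=np.radians(-155.6)
for k in range(0,3):
  b=a0+np.radians(48*k)
  for i in range(1,7):
    a=b+np.radians(8*i);print(k,i,(.055*np.array([np.cos(a)-np.cos(b),np.sin(a)-np.sin(b)])).round(4),round(np.radians(8*i),3))
"
```

```text
[0.54880025 0.12779691 0.10635253] -0.0002386978149586236
-151.96086955882126 0.05574241669495498
0 1 [ 0.0036 -0.0067] 0.14
0 2 [ 0.0082 -0.0129] 0.279
0 3 [ 0.0136 -0.0184] 0.419
0 4 [ 0.0197 -0.0231] 0.559
0 5 [ 0.0263 -0.0269] 0.698
0 6 [ 0.0335 -0.0297] 0.838
1 1 [ 0.0075 -0.0018] 0.14
1 2 [ 0.0151 -0.0026] 0.279
1 3 [ 0.0228 -0.0022] 0.419
1 4 [ 0.0303 -0.0008] 0.559
1 5 [0.0376 0.0016] 0.698
1 6 [0.0445 0.005 ] 0.838
2 1 [0.0063 0.0043] 0.14
2 2 [0.012  0.0095] 0.279
2 3 [0.0169 0.0154] 0.419
2 4 [0.0209 0.022 ] 0.559
2 5 [0.024 0.029] 0.698
2 6 [0.026  0.0364] 0.838
```

The fingers shut on nothing, so I'll look before moving again.

```bash
python3 -c "
from h import *
c=cam('wrist');save(c,'w2');d=cam('side');save(d,'s2');t=cam('top');save(t,'t2')
f=lambda x,a:cv2.resize(x,a,interpolation=cv2.INTER_CUBIC)
o=np.zeros((600,800,3),np.uint8);o[:300,:400]=f(c['px'],(400,300));o[:300,400:]=f(d['px'][110:230,230:390],(400,300));o[300:,:400]=f(t['px'][140:320,90:330],(400,300));cv2.imwrite('pics/m2.png',o);print(get_state()['qpos'])"
```

```text
[1.05292278e-01 3.21790649e-01 1.67399231e+00 2.76956343e-05
 1.14261215e+00 1.23406361e+00]
```

View pics/m2.png

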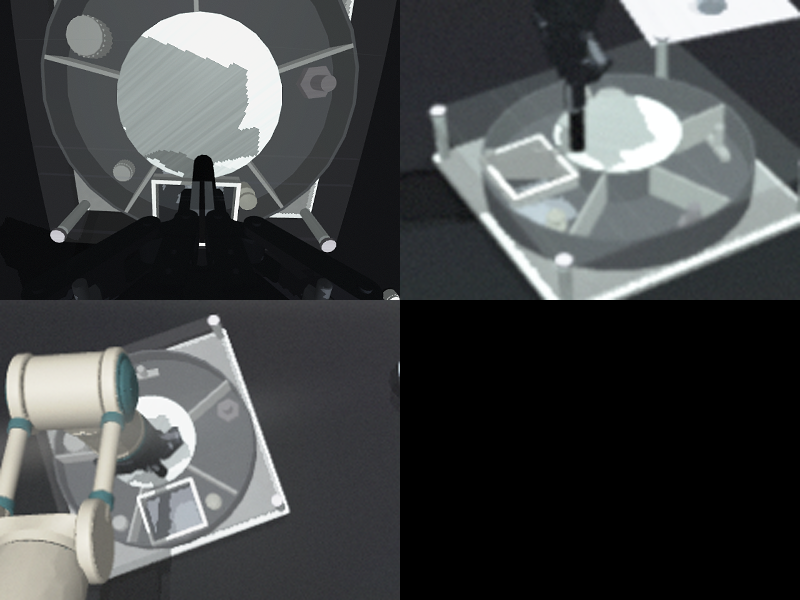

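The montage is ambiguous. The post or the shut fingers end at wrist (325,250) and side (300,170), so I'll project the known points to tell which.

```bash
python3 -c "
from h import *
P=[[.548,.131,.141],[.548,.131,.086],[.5488,.1278,.1064],[.5488,.1278,.1254]]
for n in ['w2','s2','side0','w1','top0']: print(n,proj(load(n),P).round(0).tolist())
f=lambda x:cv2.resize(x,(400,300),interpolation=cv2.INTER_CUBIC)
w=load('w2')['px'];s=load('s2')['px'];s0=load('side0')['px']; w1=load('w1')['px']
g=lambda x:np.clip(255*(x/255.)**.5,0,255).astype(np.uint8)
o=np.vstack([np.hstack([f(w[220:340,245:405]),f(s[130:190,260:340])]),np.hstack([f(w1[150:270,245:405]),f(s0[130:190,260:340])])]);cv2.imwrite('pics/m3.png',g(o))"
```

```text
w2 [[316.0, 310.0], [318.0, 262.0], [323.0, 278.0], [323.0, 295.0]]
s2 [[299.0, 152.0], [300.0, 168.0], [300.0, 163.0], [300.0, 157.0]]
side0 [[299.0, 152.0], [300.0, 168.0], [300.0, 163.0], [300.0, 157.0]]
w1 [[325.0, 228.0], [325.0, 210.0], [329.0, 216.0], [329.0, 223.0]]
top0 [[181.0, 239.0], [186.0, 244.0], [185.0, 242.0], [184.0, 240.0]]
```

View pics/m3.png

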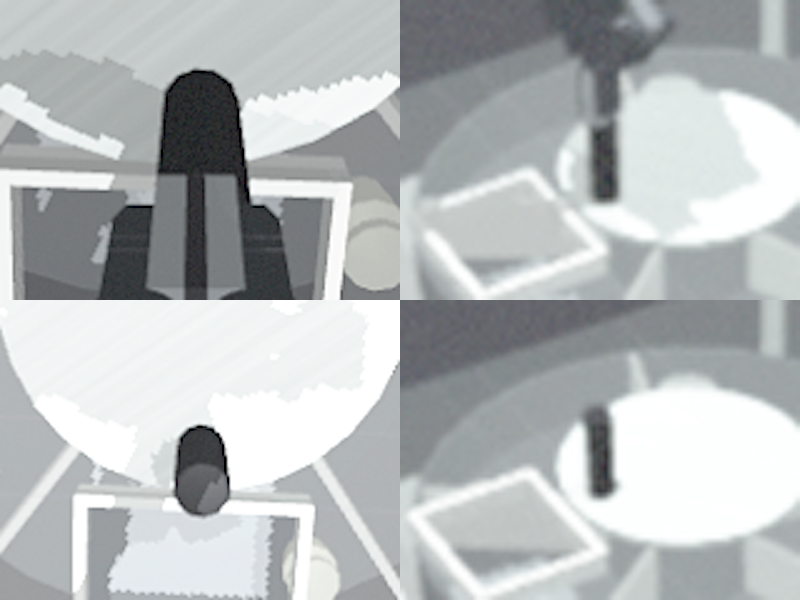

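```bash
python3 -c "
from h import *
P=[[.51,.161,.083],[.545,.085,.083]]
c=load('w2');print(proj(c,P),'seen (249,294),(385,294)');
T=np.linalg.inv(c['W'])
s=get_state();p=s['position'];q=s['ee_rot'];M=R.from_quat([q[1],q[2],q[3],q[0]]).as_matrix()
for b in [0,-.01,-.02,-.03,-.04]:
  print(b,proj(c,[p+M@[x,0,b] for x in (-.011,.011)]).round().tolist(), 'width +-11mm y',proj(c,[p+M@[.011,y,b] for y in (-.011,.011)]).round()[:,0])
print(s['contact_force'],s['moment'],s['width'],s['clock'])
"
```

```text
[[246.69427849 293.11587533]
 [383.83781746 294.4248038 ]] seen (249,294),(385,294)
0 [[323.0, 297.0], [323.0, 259.0]] width +-11mm y [302. 344.]
-0.01 [[323.0, 306.0], [323.0, 266.0]] width +-11mm y [301. 345.]
-0.02 [[323.0, 316.0], [323.0, 275.0]] width +-11mm y [300. 347.]
-0.03 [[323.0, 327.0], [323.0, 284.0]] width +-11mm y [298. 348.]
-0.04 [[323.0, 340.0], [323.0, 295.0]] width +-11mm y [297. 350.]
[-0.68020814  1.25796507  6.26927939] [0.03188305 0.10742099 0.04223836] 2.9606161722232933e-05 3.1
```

```bash
python3 -c "
from h import *
c=load('w1');s0=[0.54542644,0.13160878,0.22562333];q=[-5.66e-04,.97523,.22115,-2.75e-4];M=R.from_quat([q[1],q[2],q[3],q[0]]).as_matrix()
for b in [0,-.013,-.03,-.045,-.06]:
  print(b,[proj(c,[np.array(s0)+M@[x,y,b] for y in (-.0425,.0425,.057)]).round().tolist() for x in (.011,-.011)])
s=cv2.Rodrigues
"
```

```text
0 [[[242.0, 259.0], [405.0, 259.0], [432.0, 259.0]], [[245.0, 296.0], [402.0, 296.0], [428.0, 296.0]]]
-0.013 [[[236.0, 269.0], [410.0, 269.0], [440.0, 268.0]], [[239.0, 308.0], [407.0, 308.0], [435.0, 308.0]]]
-0.03 [[[227.0, 284.0], [419.0, 284.0], [451.0, 284.0]], [[232.0, 327.0], [415.0, 327.0], [446.0, 326.0]]]
-0.045 [[[218.0, 300.0], [428.0, 300.0], [463.0, 300.0]], [[223.0, 346.0], [423.0, 346.0], [457.0, 346.0]]]
-0.06 [[[207.0, 319.0], [439.0, 319.0], [478.0, 319.0]], [[214.0, 369.0], [433.0, 369.0], [470.0, 368.0]]]
```

The fingertips, shut, appear about 35 mm short of the reported TCP. The wrist and side views both put the tips on the post top at z≈0.14 m, and the wrist camera's pose checks out against the port. So real tip z ≈ reported z + 0.035 m shut, and +0.048 m open. I'll raise, open, go lower and grip the post.

send_rows([
  {"gripper":1,"linear":[0,0.001,0.02],"delta_rot":[0,0,0]},
  {"gripper":-1,"linear":[0,0.001,0.04],"delta_rot":[0,0,0]},
  {"gripper":-1,"linear":[0,0.001,0.04],"delta_rot":[0,0,0]},
  {"gripper":-1,"linear":[0,0.001,0.04],"delta_rot":[0,0,0]},
  {"gripper":-1,"linear":[0,0.001,0.04],"delta_rot":[0,0,0]},
  {"gripper":-1,"linear":[0,0.001,0.04],"delta_rot":[0,0,0]},
  {"gripper":-1,"linear":[0,0.001,0.04],"delta_rot":[0,0,0]},
  {"gripper":-1,"linear":[0,0.001,0.04],"delta_rot":[0,0,0]},
])

```text
clock: 3.9
position: [0.5474, 0.1285, 0.1441]
ee_rot: [0.0, 0.976, 0.219, -0.0]
contact_force: [0.2, -0.0, 0.2]
width: 0.0855
gripper_force: 0.0
```

```bash
python3 -c "
from h import *
s=get_state();print(s['position'],s['width'])
c=cam('wrist');save(c,'w3');p=s['position']
print(proj(c,[[.549,.131,.141],[.549,.131,.086],p+[0,0,.048]]).round())
cv2.imwrite('pics/w3c.png',cv2.resize(c['px'][150:480,120:520],(800,600)))"
```

```text
[0.54740964 0.12846406 0.14407855] 0.08547614808477634
[[320. 271.]
 [321. 238.]
 [323. 328.]]
```

View pics/w3c.png

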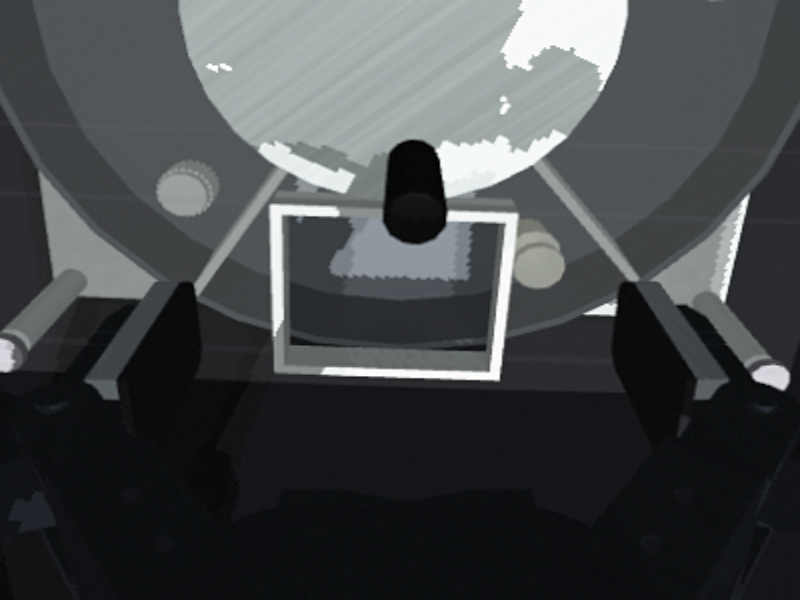

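The view shows the post top at crop (415,215), i.e. px (327,268), centred between the open fingers. The port is unobstructed. Descending now.

send_rows([
  {"gripper":-1,"linear":[0.002,0,-0.03],"delta_rot":[0,0,0]},
  {"gripper":-1,"linear":[0.002,0,-0.055],"delta_rot":[0,0,0]},
  {"gripper":-1,"linear":[0.002,0,-0.063],"delta_rot":[0,0,0]},
  {"gripper":1,"linear":[0.002,0,-0.063],"delta_rot":[0,0,0]},
  {"gripper":1,"linear":[0.002,0,-0.063],"delta_rot":[0,0,0]},
  {"gripper":1,"linear":[0.002,0,-0.063],"delta_rot":[0,0,0]},
  {"gripper":1,"linear":[0.002,0,-0.063],"delta_rot":[0,0,0]},
  {"gripper":1,"linear":[0.002,0,-0.063],"delta_rot":[0,0,0]},
], newtons=30)

```text
clock: 4.75
position: [0.5505, 0.1282, 0.0828]
ee_rot: [0.001, 0.976, 0.219, 0.001]
contact_force: [-0.3, -2.2, 1.9]
width: 0.0171
gripper_force: 29.3
```

send_rows([
  {"gripper":1,"linear":[0,0,0],"delta_rot":[0,0,0]},
  {"gripper":1,"linear":[0,0,0],"delta_rot":[0,0,0]},
  {"gripper":1,"linear":[0,0,0],"delta_rot":[0,0,0]},
  {"gripper":1,"linear":[0,0,0],"delta_rot":[0,0,0]},
])

```text
clock: 5.15
position: [0.5505, 0.1282, 0.0828]
ee_rot: [0.001, 0.976, 0.219, 0.001]
contact_force: [-0.5, -2.4, 5.9]
width: 0.0164
gripper_force: 29.7
```

```bash
python3 -c "
from h import *
c=cam('wrist');save(c,'w4');s=get_state();print(s['position'],s['width'],s['gripper_force'],s['contact_force'])
W=at(c,[(166,83)],.057);p=s['position'][:2];d=p-[.598,.154];print(np.degrees(np.arctan2(d[1],d[0])),np.hypot(*d))"
```

```text
[0.55045267 0.12814701 0.08275508] 0.016945352808722162 29.65873807668686 [-0.663272   -1.42033076  6.26762325]
-151.4656776305661 0.05412139766391535
```

The post is held at 17 mm width with 30 N. Next come the arc numbers for +140.4° in 18 rows.

```bash
python3 -c "
import numpy as np
for k in range(3):
  b=np.radians(-151.5+46.8*k)
  for i in range(1,7):
    a=b+np.radians(7.8*i);print(k,i,(.0545*np.array([np.cos(a)-np.cos(b),np.sin(a)-np.sin(b)])).round(4),round(np.radians(7.8*i),3))
"
```

```text
0 1 [ 0.004  -0.0063] 0.136
0 2 [ 0.0088 -0.0119] 0.272
0 3 [ 0.0143 -0.0169] 0.408
0 4 [ 0.0204 -0.021 ] 0.545
0 5 [ 0.027  -0.0243] 0.681
0 6 [ 0.0341 -0.0267] 0.817
1 1 [ 0.0073 -0.0014] 0.136
1 2 [ 0.0147 -0.0018] 0.272
1 3 [ 0.0221 -0.0012] 0.408
1 4 [0.0293 0.0005] 0.545
1 5 [0.0363 0.003 ] 0.681
1 6 [0.0428 0.0065] 0.817
2 1 [0.006  0.0044] 0.136
2 2 [0.0113 0.0095] 0.272
2 3 [0.016  0.0153] 0.408
2 4 [0.0197 0.0217] 0.545
2 5 [0.0226 0.0285] 0.681
2 6 [0.0245 0.0357] 0.817
```

send_rows([
  {"gripper":1,"linear":[0.004,-0.0063,0],"delta_rot":[0,0,0.136]},
  {"gripper":1,"linear":[0.0088,-0.0119,0],"delta_rot":[0,0,0.272]},
  {"gripper":1,"linear":[0.0143,-0.0169,0],"delta_rot":[0,0,0.408]},
  {"gripper":1,"linear":[0.0204,-0.021,0],"delta_rot":[0,0,0.545]},
  {"gripper":1,"linear":[0.027,-0.0243,0],"delta_rot":[0,0,0.681]},
  {"gripper":1,"linear":[0.0341,-0.0267,0],"delta_rot":[0,0,0.817]},
])

```text
clock: 5.8
position: [0.5844, 0.1014, 0.0828]
ee_rot: [0.001, 0.807, 0.591, 0.001]
contact_force: [-1.1, -0.6, 6.3]
width: 0.0167
gripper_force: 29.8
```

send_rows([
  {"gripper":1,"linear":[0.0073,-0.0014,0],"delta_rot":[0,0,0.136]},
  {"gripper":1,"linear":[0.0147,-0.0018,0],"delta_rot":[0,0,0.272]},
  {"gripper":1,"linear":[0.0221,-0.0012,0],"delta_rot":[0,0,0.408]},
  {"gripper":1,"linear":[0.0293,0.0005,0],"delta_rot":[0,0,0.545]},
  {"gripper":1,"linear":[0.0363,0.003,0],"delta_rot":[0,0,0.681]},
  {"gripper":1,"linear":[0.0428,0.0065,0],"delta_rot":[0,0,0.817]},
])

```text
clock: 6.4
position: [0.6271, 0.108, 0.0828]
ee_rot: [0.001, 0.506, 0.863, 0.0]
contact_force: [-2.0, -1.3, 5.7]
width: 0.0168
gripper_force: 29.8
```

send_rows([
  {"gripper":1,"linear":[0.006,0.0044,0],"delta_rot":[0,0,0.136]},
  {"gripper":1,"linear":[0.0113,0.0095,0],"delta_rot":[0,0,0.272]},
  {"gripper":1,"linear":[0.016,0.0153,0],"delta_rot":[0,0,0.408]},
  {"gripper":1,"linear":[0.0197,0.0217,0],"delta_rot":[0,0,0.545]},
  {"gripper":1,"linear":[0.0226,0.0285,0],"delta_rot":[0,0,0.681]},
  {"gripper":1,"linear":[0.0245,0.0357,0],"delta_rot":[0,0,0.817]},
  {"gripper":1,"linear":[0.0245,0.0357,0],"delta_rot":[0,0,0.817]},
  {"gripper":1,"linear":[0.0245,0.0357,0],"delta_rot":[0,0,0.817]},
])

```text
clock: 7.2
position: [0.6513, 0.1441, 0.0828]
ee_rot: [0.001, 0.124, 0.992, -0.0]
contact_force: [-1.4, -1.1, 6.6]
width: 0.0166
gripper_force: 29.8
```

```bash
python3 -c "
from h import *
s=get_state();print(s['position'],s['width'],s['gripper_force'],s['contact_force'],s['qpos'][5]);p=s['position'][:2];d=p-[.598,.154];print(np.degrees(np.arctan2(d[1],d[0])),np.hypot(*d))
c=cam('side');save(c,'s5');cv2.imwrite('pics/s5c.png',cv2.resize(c['px'][120:240,235:395],(800,600),interpolation=cv2.INTER_CUBIC))"
```

```text
[0.65131955 0.1440955  0.08279913] 0.016612406063146276 29.79886382818222 [-1.35248922 -1.07706228  6.59732391] -1.209231567512995
-10.523166882992083 0.05423166723613017
```

View pics/s5c.png

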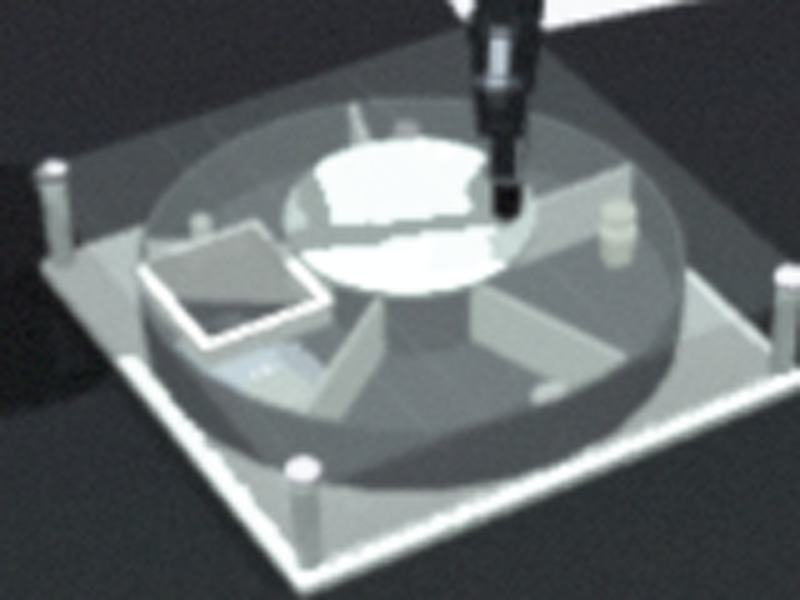

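The tray has turned, and the stopper sample is now on the far right at crop (617,235). The port is clear and a wall shows just right of it. I'll release, retract toward the cap, and measure the tray angle by polar correlation.

send_rows([
  {"gripper":-1,"linear":[0,0,0],"delta_rot":[0,0,0]},
  {"gripper":-1,"linear":[0,0,0],"delta_rot":[0,0,0]},
  {"gripper":-1,"linear":[0,0,0],"delta_rot":[0,0,0]},
  {"gripper":-1,"linear":[0,0,0],"delta_rot":[0,0,0]},
  {"gripper":-1,"linear":[0,0,0],"delta_rot":[0,0,0]},
  {"gripper":-1,"linear":[0,0,0.04],"delta_rot":[0,0,0]},
  {"gripper":-1,"linear":[0,0,0.085],"delta_rot":[0,0,0]},
  {"gripper":-1,"linear":[0,0,0.12],"delta_rot":[0,0,0]},
])

```text
clock: 8.05
position: [0.6516, 0.1441, 0.204]
ee_rot: [0.001, 0.124, 0.992, 0.0]
contact_force: [0.3, 0.5, 0.1]
width: 0.0855
gripper_force: 0.0
```

send_rows([
  {"gripper":-1,"linear":[-0.01,-0.04,0],"delta_rot":[0,0,-0.145]},
  {"gripper":-1,"linear":[-0.02,-0.08,0],"delta_rot":[0,0,-0.29]},
  {"gripper":-1,"linear":[-0.03,-0.12,0],"delta_rot":[0,0,-0.435]},
  {"gripper":-1,"linear":[-0.04,-0.16,0],"delta_rot":[0,0,-0.58]},
  {"gripper":-1,"linear":[-0.05,-0.2,0],"delta_rot":[0,0,-0.725]},
  {"gripper":-1,"linear":[-0.06,-0.24,0],"delta_rot":[0,0,-0.87]},
  {"gripper":-1,"linear":[-0.07,-0.28,0],"delta_rot":[0,0,-1.01]},
])

```text
clock: 8.75
position: [0.5805, -0.1375, 0.2017]
ee_rot: [0.0, 0.591, 0.807, 0.0]
contact_force: [0.3, -0.7, -0.3]
width: 0.0852
gripper_force: 0.0
```

send_rows([
  {"gripper":-1,"linear":[-0.005,-0.04,0],"delta_rot":[0,0,-0.145]},
  {"gripper":-1,"linear":[-0.01,-0.08,0],"delta_rot":[0,0,-0.29]},
  {"gripper":-1,"linear":[-0.012,-0.12,0],"delta_rot":[0,0,-0.435]},
  {"gripper":-1,"linear":[-0.014,-0.16,0],"delta_rot":[0,0,-0.58]},
  {"gripper":-1,"linear":[-0.014,-0.2,0],"delta_rot":[0,0,-0.725]},
  {"gripper":-1,"linear":[-0.014,-0.208,0],"delta_rot":[0,0,-0.87]},
  {"gripper":-1,"linear":[-0.014,-0.208,0],"delta_rot":[0,0,-1.01]},
  {"gripper":-1,"linear":[-0.014,-0.208,0],"delta_rot":[0,0,-1.01]},
])

```text
clock: 9.55
position: [0.5668, -0.3446, 0.2012]
ee_rot: [-0.0, 0.906, 0.422, -0.0]
contact_force: [-0.2, 0.1, -0.8]
width: 0.0855
gripper_force: 0.0
```

```bash
cat > rot.py <<'E'
from h import *
from skimage import x if False else None
E
cat > rot.py <<'E'
from h import *
import sys
def polar(c,z=.05,A=(.5975,.154)):
    t=np.radians(np.arange(0,360,.5)); r=np.linspace(.085,.148,40)
    P=np.stack([A[0]+r[:,None]*np.cos(t),A[1]+r[:,None]*np.sin(t),np.full((40,720),z)],-1)
    m=proj(c,P).astype(np.float32).reshape(40,720,2)
    g=cv2.cvtColor(c['px'],cv2.COLOR_BGR2GRAY).astype(np.float32)
    p=cv2.remap(g,m[...,0],m[...,1],cv2.INTER_LINEAR); p=p-cv2.blur(cv2.copyMakeBorder(p,0,0,40,40,cv2.BORDER_WRAP),(61,1))[:,40:-40]
    w=np.ones(720); w[(np.abs((np.arange(720)*.5-203+180)%360-180)<30)]=0
    return np.clip(p,-20,30)*w, w
def rot(a,b,A):
    pa,wa=polar(a,A=A);pb,wb=polar(b,A=A)
    sc=[]
    for k in range(720):
        w=np.roll(wa,k)*wb; x=np.roll(pa,k,1)*w; y=pb*w; sc.append((x*y).sum()/np.sqrt((x*x).sum()*(y*y).sum()))
    sc=np.array(sc); return sc
if __name__=='__main__':
    for A in [(.5975,.154),(.596,.1525)]:
        sc=rot(load('top0'),load(sys.argv[1]),A); o=np.argsort(-sc)[:4]; print(A,o*.5,sc[o].round(3),'at 144-72:',sc[130:160].max().round(3))
E
python3 -c "
from h import *
s=get_state();print(s['clock'],s['position'],s['qpos'])
c=cam('top');save(c,'t6');w=cam('wrist');save(w,'w6');print(proj(w,[[.567,-.344,.026],[.567,-.344,0]]))
o=np.zeros((600,800,3),np.uint8);o[:300,:400]=cv2.resize(c['px'][140:320,60:300],(400,300),interpolation=cv2.INTER_CUBIC)
o[:300,400:]=cv2.resize(c['px'][200:350,300:500],(400,300),interpolation=cv2.INTER_CUBIC);o[300:,:400]=cv2.resize(w['px'],(400,300));cv2.imwrite('pics/m6.png',o)"
python3 rot.py t6
```

```text
9.55 [ 0.5668039  -0.34462493  0.20120138] [-6.51202246e-01  4.08516314e-01  1.29179719e+00  1.63846113e-04
  1.44182154e+00  4.76408180e-02]
[[322.74088816 202.70707955]
 [322.76175988 197.13138144]]
(0.5975, 0.154) [1.  1.5 0.5 2. ] [0.657 0.652 0.622 0.607] at 144-72: 0.499
(0.596, 0.1525) [1.  1.5 0.5 2. ] [0.651 0.645 0.618 0.6  ] at 144-72: 0.429
```

View pics/m6.png

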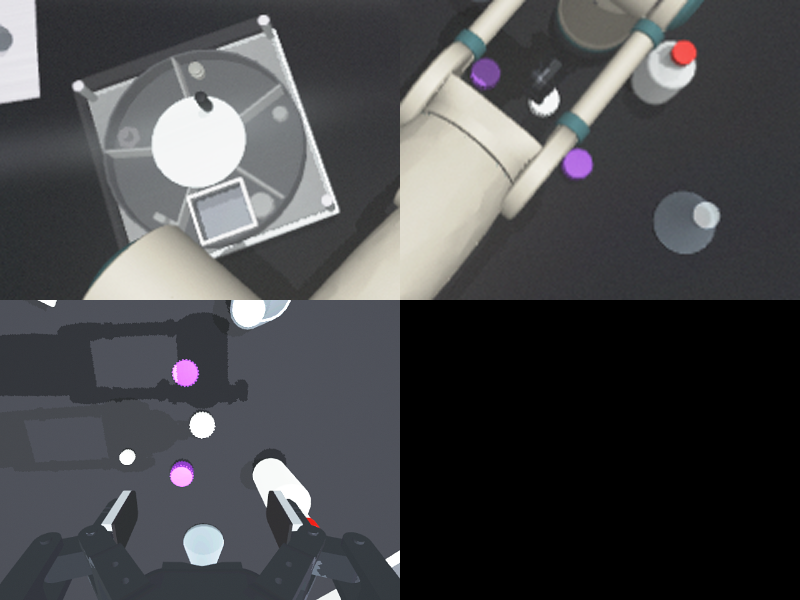

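The tray has turned about 145°, within about 1° of square. The cap sample, at crop (262,205), is beside the port and the post is on the far side. In the wrist view the white cap at (323,200) matches its projection. The purple caps lie off the finger line, and the bottle clears the fingers. Descending.

send_rows([
  {"gripper":-1,"linear":[0,0,-0.05],"delta_rot":[0,0,0]},
  {"gripper":-1,"linear":[0,0,-0.1],"delta_rot":[0,0,0]},
  {"gripper":-1,"linear":[0,0,-0.15],"delta_rot":[0,0,0]},
  {"gripper":-1,"linear":[0,0,-0.18],"delta_rot":[0,0,0]},
  {"gripper":-1,"linear":[0,0,-0.2],"delta_rot":[0,0,0]},
  {"gripper":-1,"linear":[0,0,-0.22],"delta_rot":[0,0,0]},
  {"gripper":-1,"linear":[0,0,-0.235],"delta_rot":[0,0,0]},
  {"gripper":-1,"linear":[0,0,-0.235],"delta_rot":[0,0,0]},
])

```text
clock: 10.45
position: [0.5657, -0.3425, -0.0355]
ee_rot: [-0.002, 0.906, 0.424, -0.001]
contact_force: [-0.3, -0.3, -0.3]
width: 0.0854
gripper_force: 0.0
```

send_rows([
  {"gripper":1,"linear":[0,0,0],"delta_rot":[0,0,0]},
  {"gripper":1,"linear":[0,0,0],"delta_rot":[0,0,0]},
  {"gripper":1,"linear":[0,0,0],"delta_rot":[0,0,0]},
  {"gripper":1,"linear":[0,0,0],"delta_rot":[0,0,0]},
  {"gripper":1,"linear":[0,0,0],"delta_rot":[0,0,0]},
  {"gripper":1,"linear":[0,0,0],"delta_rot":[0,0,0]},
  {"gripper":1,"linear":[0,0,0],"delta_rot":[0,0,0]},
  {"gripper":1,"linear":[0,0,0],"delta_rot":[0,0,0]},
], newtons=30)

```text
clock: 11.25
position: [0.568, -0.3446, -0.0319]
ee_rot: [0.001, 0.906, 0.423, 0.001]
contact_force: [-0.1, 0.4, 6.0]
width: 0.0372
gripper_force: 30.9
```

The cap is held at width 37 mm. Lifting it and carrying it to the port at (0.493, 0.109).

send_rows([
  {"gripper":1,"linear":[0,0,0.05],"delta_rot":[0,0,0]},
  {"gripper":1,"linear":[0,0,0.1],"delta_rot":[0,0,0]},
  {"gripper":1,"linear":[0,0,0.15],"delta_rot":[0,0,0]},
  {"gripper":1,"linear":[0,0,0.19],"delta_rot":[0,0,0]},
  {"gripper":1,"linear":[-0.005,0.03,0.2],"delta_rot":[0,0,-0.1]},
  {"gripper":1,"linear":[-0.012,0.07,0.2],"delta_rot":[0,0,-0.2]},
  {"gripper":1,"linear":[-0.019,0.11,0.2],"delta_rot":[0,0,-0.3]},
  {"gripper":1,"linear":[-0.025,0.15,0.2],"delta_rot":[0,0,-0.4]},
])

```text
clock: 12.05
position: [0.5412, -0.1926, 0.1666]
ee_rot: [-0.0, 0.973, 0.232, -0.0]
contact_force: [0.9, 0.3, 0.2]
width: 0.0366
gripper_force: 30.4
```

send_rows([
  {"gripper":1,"linear":[-0.007,0.04,0],"delta_rot":[0,0,-0.066]},
  {"gripper":1,"linear":[-0.014,0.08,0],"delta_rot":[0,0,-0.066]},
  {"gripper":1,"linear":[-0.021,0.12,0],"delta_rot":[0,0,-0.066]},
  {"gripper":1,"linear":[-0.028,0.16,0],"delta_rot":[0,0,-0.066]},
  {"gripper":1,"linear":[-0.035,0.2,0],"delta_rot":[0,0,-0.066]},
  {"gripper":1,"linear":[-0.042,0.24,0],"delta_rot":[0,0,-0.066]},
  {"gripper":1,"linear":[-0.048,0.28,0],"delta_rot":[0,0,-0.066]},
  {"gripper":1,"linear":[-0.05,0.303,0],"delta_rot":[0,0,-0.066]},
])

```text
clock: 12.85
position: [0.4906, 0.1116, 0.1667]
ee_rot: [-0.001, 0.979, 0.203, -0.0]
contact_force: [0.9, -0.0, 0.3]
width: 0.0364
gripper_force: 30.4
```

send_rows([
  {"gripper":1,"linear":[0,0,0],"delta_rot":[0,0,0]},
  {"gripper":1,"linear":[0,0,0],"delta_rot":[0,0,0]},
])

```text
clock: 13.05
position: [0.4919, 0.1089, 0.1666]
ee_rot: [0.0, 0.979, 0.203, -0.0]
contact_force: [-0.4, 0.1, -0.5]
width: 0.0368
gripper_force: 30.4
```

```bash
python3 -c "
from h import *
s=get_state();print(s['clock'],s['position'],s['ee_rot'],s['width'],s['gripper_force'])
w=cam('wrist');save(w,'w7');t=cam('top');save(t,'t7');print(proj(w,[[.51,.161,.083],[.545,.085,.083],[.478,.055,.083],[.445,.134,.083]]).round())
x=proj(t,[[.567,-.344,0],[.4291,-.3045,0],[.597,-.493,.1]]);print(x)
o=np.hstack([cv2.resize(w['px'],(400,300)),cv2.resize(t['px'][140:320,60:300],(400,300),interpolation=cv2.INTER_CUBIC)]);o=np.vstack([o,np.hstack([cv2.resize(t['px'][170:350,300:540],(400,300)),cv2.resize(w['px'][200:440,160:480],(400,300))])]);cv2.imwrite('pics/m7.png',o)"
```

```text
13.05 [0.49185052 0.10893732 0.16657949] [ 4.59185590e-04  9.79228702e-01  2.02758289e-01 -1.18646473e-04] 0.03675396733992047 30.362884631176712
[[266. 181.]
 [383. 178.]
 [380. 273.]
 [269. 271.]]
[[371.10556006 250.77163541]
 [355.09149667 301.8543979 ]
 [435.15352457 233.70751392]]
```

send_rows([
  {"gripper":1,"linear":[0,0,-0.04],"delta_rot":[0,0,0]},
  {"gripper":1,"linear":[0,0,-0.08],"delta_rot":[0,0,0]},
  {"gripper":1,"linear":[0,0,-0.105],"delta_rot":[0,0,0]},
  {"gripper":1,"linear":[0,0,-0.114],"delta_rot":[0,0,0]},
  {"gripper":1,"linear":[0,0,-0.114],"delta_rot":[0,0,0]},
  {"gripper":1,"linear":[0,0,-0.114],"delta_rot":[0,0,0]},
])

```text
clock: 13.75
position: [0.4934, 0.1085, 0.0537]
ee_rot: [0.0, 0.979, 0.202, 0.001]
contact_force: [0.6, -0.4, 0.6]
width: 0.0368
gripper_force: 30.4
```

send_rows([
  {"gripper":-1,"linear":[0,0,0],"delta_rot":[0,0,0]},
  {"gripper":-1,"linear":[0,0,0],"delta_rot":[0,0,0]},
  {"gripper":-1,"linear":[0,0,0],"delta_rot":[0,0,0]},
  {"gripper":-1,"linear":[0,0,0],"delta_rot":[0,0,0]},
  {"gripper":-1,"linear":[0,0,0],"delta_rot":[0,0,0]},
  {"gripper":-1,"linear":[0,0,0],"delta_rot":[0,0,0]},
  {"gripper":-1,"linear":[0,0,0.04],"delta_rot":[0,0,0]},
  {"gripper":-1,"linear":[0,0,0.09],"delta_rot":[0,0,0]},
])

```text
clock: 14.55
position: [0.4898, 0.1088, 0.1414]
ee_rot: [-0.0, 0.979, 0.202, -0.003]
contact_force: [1.6, -0.3, -0.5]
width: 0.0854
gripper_force: 0.0
```

send_rows([
  {"gripper":-1,"linear":[0,-0.01,0.04],"delta_rot":[0,0,0]},
  {"gripper":-1,"linear":[-0.01,-0.05,0.06],"delta_rot":[0,0,0]},
  {"gripper":-1,"linear":[-0.02,-0.09,0.06],"delta_rot":[0,0,0]},
  {"gripper":-1,"linear":[-0.03,-0.13,0.06],"delta_rot":[0,0,0]},
  {"gripper":-1,"linear":[-0.04,-0.17,0.06],"delta_rot":[0,0,0]},
  {"gripper":-1,"linear":[-0.05,-0.21,0.06],"delta_rot":[0,0,0]},
  {"gripper":-1,"linear":[-0.06,-0.25,0.06],"delta_rot":[0,0,0]},
  {"gripper":-1,"linear":[-0.06,-0.28,0.06],"delta_rot":[0,0,0]},
])

```text
clock: 15.35
position: [0.4306, -0.1729, 0.2027]
ee_rot: [0.0, 0.98, 0.201, -0.0]
contact_force: [0.5, 0.9, 0.2]
width: 0.0857
gripper_force: 0.0
```

send_rows([
  {"gripper":-1,"linear":[-0.02,-0.04,0],"delta_rot":[0,0,0]},
  {"gripper":-1,"linear":[-0.04,-0.08,0],"delta_rot":[0,0,0]},
  {"gripper":-1,"linear":[-0.06,-0.12,0],"delta_rot":[0,0,0]},
  {"gripper":-1,"linear":[-0.08,-0.16,0],"delta_rot":[0,0,0]},
  {"gripper":-1,"linear":[-0.1,-0.2,0],"delta_rot":[0,0,0]},
  {"gripper":-1,"linear":[-0.12,-0.24,0],"delta_rot":[0,0,0]},
  {"gripper":-1,"linear":[-0.12,-0.24,0],"delta_rot":[0,0,0]},
  {"gripper":-1,"linear":[-0.12,-0.24,0],"delta_rot":[0,0,0]},
])

```text
clock: 16.15
position: [0.3115, -0.4113, 0.2022]
ee_rot: [-0.001, 0.98, 0.201, 0.0]
contact_force: [-0.4, 0.8, -0.9]
width: 0.0855
gripper_force: 0.0
```

```bash
python3 -c "
from h import *
s=get_state();print(s['clock'],s['position'],s['width'],np.abs(s['qd']).max())
t=cam('top');save(t,'t8');d=cam('side');save(d,'s8')
f=lambda x,a:cv2.resize(x,a,interpolation=cv2.INTER_CUBIC)
o=np.zeros((600,800,3),np.uint8);o[:300,:400]=f(t['px'][140:320,60:300],(400,300));o[:300,400:]=f(d['px'][120:240,235:395],(400,300));o[300:,:400]=f(t['px'][150:330,310:550],(400,300));o[300:,400:]=f(d['px'][230:440,220:500],(400,300));cv2.imwrite('pics/m8.png',o)"; python3 rot.py t8
```

```text
16.15 [ 0.31149172 -0.41129238  0.20215787] 0.08545383847630203 0.0389400851857967
(0.5975, 0.154) [1.  1.5 0.5 2. ] [0.668 0.665 0.63  0.619] at 144-72: 0.491
(0.596, 0.1525) [1.  1.5 0.5 2. ] [0.664 0.659 0.628 0.613] at 144-72: 0.411
```

View pics/m8.png

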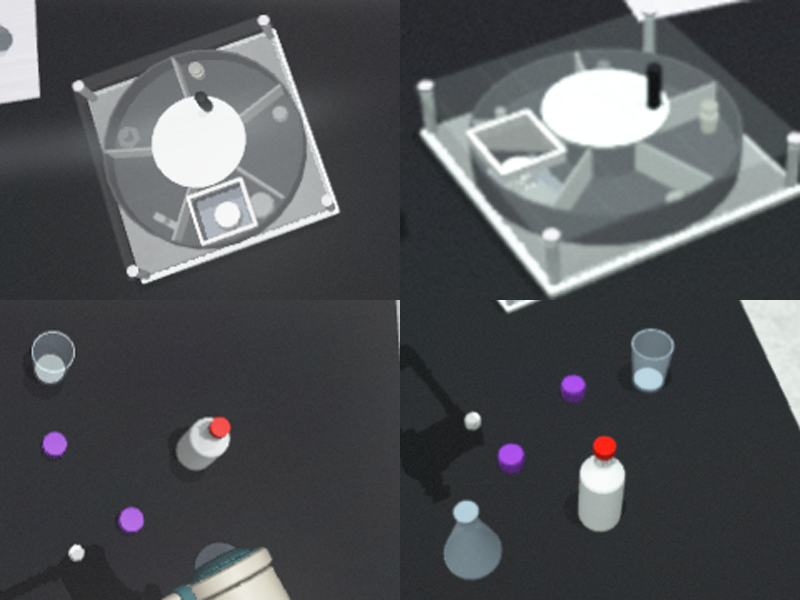

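The montage shows the cap lying in the bin under the port at crop (228,213), with the 40 mm sample beside it at (262,203). The small cap, purple caps and lab ware are undisturbed. One last check of the tray angle.

```bash
python3 -c "
from h import *
c=load('t8');W=at(c,[(59.8+u*.6,139.8+v*.6) for u,v in [(175,60),(284,88),(106,153),(177,239)]],.057)
for A in [(.5975,.154),(.596,.1525)]:
  d=W[:,:2]-A;a=np.degrees(np.arctan2(d[:,1],d[:,0]));print(a.round(1),(a%72).round(1),np.hypot(*d.T).round(3),'want 23')"
```

```text
[ 23.2 -50.7  97.  170. ] [23.2 21.3 25.  26. ] [0.15  0.155 0.154 0.15 ] want 23
[ 23.5 -49.9  96.4 169.3] [23.5 22.1 24.4 25.3] [0.152 0.154 0.155 0.149] want 23
```

The mean is about 23.9 against a wanted 23, so the tray is within about 1° of square. Handing in.

```bash
python3 -c "
from h import *
print(sign_off())"
```

```text
the job is handed in; nothing more can be done
None
```

The 40 mm cap lies in its matching bin under the port, the tray is within about 1° of square, the small cap and lab ware were left where they stood, and the job was handed in at about 16 s.

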